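# Discard a seed dish under a spring flap

### The arm

A 6-joint arm with a two-finger parallel gripper is mounted at the origin on a cart in front of the work surface, level with it; the furniture and walls round the work are solid. World frame = base frame: x ahead of the robot, y to its left, z up, the work surface at z = 0. Lengths are in mm, angles in rad, forces in N, time in s.
With the tool pointing down it reaches from about 400 to 825 mm from the base axis. Payload 7 kg.
Tool frame: the origin (TCP) lies at the very end of the fingers, on their centre line; the grasp point (between the pads) lies 19 mm behind it; z points along the fingers, y is the line along which they close (so a half turn about z gives the same grasp; the last joint's range is limited). The gripper opens to 88 mm and grips with 3 to 60 N. Pads are 19 mm wide; open, the fingers measure 130 mm over their backs; the gripper's body (78 mm by 193 mm) begins 47 mm behind the grasp point.
Start: joints at [1.473, 0.359, 0.012, 0, -1.224, -0.288], TCP at [254.009, 625.359, 226.561] pointing down, gripper open.
Joint ranges: [-3.07, 3.07], [-1.43, 2.12], [-1.02, 1.25], [-3.03, 1.67], [-3.05, -0], [-3.03, 3.03]. Speed limits (rad/s): [2.39, 2.39, 3.01, 3.14, 3.14, 3.14].

### API

Orientations are given as a unit quaternion [x, y, z, w].
In Python, from plant import bot gives the robot as it stands. Calls block until the motion is done:
- bot.move_ptp(position, orientation): joint-space move of the TCP to a pose.
- bot.line_to(position, velocity=150, ori=None): straight line of the TCP; ori=None keeps the orientation; velocity is the mean speed in mm/s.
- bot.move_joints(angles): joint-space move.
- bot.move_gripper(opening, force=None): finger opening in mm; force is the grip in N (None keeps the last); returns when the fingers have stopped.
- bot.pause(seconds).
- bot.solve_ik(position, orientation): joint angles nearest the present ones, or None.
- bot.read_state(): the state.
- bot.camera(name): name is "scene" or "top"; returns the picture (384x512x3 uint8, red, green, blue); there is no depth.
- bot.get_calibration(name): a dict with "fx", "fy", "cx", "cy" (pixels), "distortion" ([k1, k2, p1, p2, k3] as OpenCV has them; the pictures are not rectified), "view" (4x4, takes a point from world to camera coordinates). Camera axes: x right, y up, looking along -z (the intrinsics and any distortion apply to the point x, -y, -z); pixel columns grow to the right and rows downward; lengths in mm; the calibration is good to about 2 mm. A picture is of the moment at which its call begins. get_calibration takes no time and is no camera call.
A pose or a line that the arm cannot do raises bot.Unreachable and nothing moves.
- bot.close_job(): hands the job in; it is judged then, once.
The state is a dict: "t": time; "joint_pos": joint angles; "qvel": joint speeds; "tau": joint torques, N m; "tcp_pos": TCP position; "eef_rot": TCP orientation; "contact_force": force on the tool from outside, world axes, zero at the start; "moment": the same for the moment, N m; "width": finger opening in mm; "finger_force": force on a finger pad.
Only numpy, scipy, OpenCV 4.12 (cv2) and the standard library are available. Lean on these libraries where they do the work, as an engineer would, in place of code of your own. Each camera call takes 0.05 s, during which the arm holds its last target. There are 200 camera calls.

### The job

Throw away the petri dish that lies on the deck of the yellow discard bin: with one fingertip press the blue lever fully down so that the spring flap swings open, and while that fingertip keeps the flap open, push the dish under it with the other fingertip until it drops into the bin. Keep the flap open until the dish has fallen in, then let the flap close and move clear. Only push the dish, never pick it up, and leave the other dish, the two vials and the timer where they are.

Things in the scene. Friction and masses are not known exactly. Their poses are not given: they have to be found in the camera images.
- discard_bin: yellow bin with clear hood, fixed to the table, 274 mm long, 120 wide, 172 high. Origin: on the table, on the bin's centre line, under the flap's hinge; x points the way the dish goes in, y left (the lever's side), z up. Floor of the bin at z = 5 mm, up to x = 116. The hood (top z = 172) begins at x = -12 and is open only in front, where the flap hangs
- deck_lip (a point): middle of the far edge of the yellow deck on which the dish lies: x = -25, z = 90 mm in the bin's frame. The flat deck runs from here to x = -154 mm, between guide rails (inner faces at y = +-52 mm, 11 mm high). Beyond the lip the bin is open down to its floor: a dish whose centre is pushed past the lip tips over and falls in
- flap_hinge (a point): middle of the flap's hinge line, 160 mm above the table and 70 mm above the deck; axes as the bin's; the hinge runs along y
- bin_flap (a joint): angle of flap and lever about the hinge, rad: 0 shut, hanging down to 8 mm above deck level; grows as the lever goes down and the flap swings inward and up; stop at 0.85. A spring shuts it: pressing the lever takes 2 to 6 N. Above 0.6 the 16 mm high dish passes freely under the flap
- flap_edge (a point): middle of the lower edge of the grey flap, which is 100 mm wide, 60 mm high, 4 mm thick; moves with it (shut: 8 mm above deck level, under the hinge)
- lever_far (a point): middle of the far end of the top face of the blue ribbed lever strip, 110 x 30 x 5 mm, left of the deck, rigidly joined to the flap. The strip lies 62 to 92 mm left of the bin's centre line. Shut, it slopes up toward the robot at 0.85 rad: top face from x = -86, z = 158 mm (this point) to its near end x = -158, z = 240 mm in the bin's frame
- lever_end (a point): middle of the near end of the lever's top face, 77 mm left of the centre line; moves with it. Pressed to the stop the lever is level, its top 4 mm above the deck (z = 94 mm) from x = -165 to -55 mm in the bin's frame: the pressing fingertip can slide along it, level, while the other finger, over the deck, pushes the dish
- seed_dish: the dish to discard: flat round clear petri dish with green seeds, lid fixed, 91 mm across, 16 mm high, about 35 g, lying on the bin's deck between the rails, its edge short of the flap; origin at the centre of its underside
- kept_dish: petri dish with brown seeds on the table, same size; to be left alone; origin at the centre of its underside
- vial_red: glass vial with a red cap, 27 mm across, 55 mm high, standing on the table beside the bin, below the lever, which passes above it even when pressed; to be left alone; origin at the centre of its underside
- vial_black: glass vial with a black cap, 27 mm across, 55 mm high, standing on the table beside the bin, below the lever, which passes above it even when pressed; to be left alone; origin at the centre of its underside
- timer: white countdown timer, 58 x 64 x 18 mm, lying on the table; to be left alone; origin at the centre of its underside
Not all that is in view belongs to the job. What is shaped like the seed_dish but purple or red is not meant.

How it is judged (in metres and radians):
On the way, in this order (a step that is already met when the one before it is completed fails the run):
1. a finger holds the flap open by the lever while the dish is still in front of the flap (value of joint bin_flap above 0.6 rad and contact force between the fingers and bin_flap above 0.3 N and x of seed_dish in the frame of discard_bin below -0.048 m and z of seed_dish in the frame of discard_bin above 0.085 m), for 0.2 s.
2. the dish has dropped into the bin while a finger still holds the flap open (value of joint bin_flap above 0.45 rad and contact force between the fingers and bin_flap above 0.3 N and x of seed_dish in the frame of discard_bin above -0.03 m and z of seed_dish in the frame of discard_bin below 0.07 m), for 0.2 s.
At the end, for the whole second after the job is handed in: the dish lies at rest inside the bin, its centre at least 20 mm below the deck level, and the flap is shut (within 0.08 rad) (x of seed_dish in the frame of discard_bin between -0.03 and 0.12 m and y of seed_dish in the frame of discard_bin between -0.056 and 0.056 m and z of seed_dish in the frame of discard_bin below 0.07 m and linear speed of seed_dish below 0.02 m/s and value of joint bin_flap below 0.08 rad); the robot touches nothing.
It fails at once if the dish is lifted more than 15 mm off the deck (z of seed_dish in the frame of discard_bin above 0.105 m).
It fails at once if the other dish, a vial or the timer is moved by more than 20 mm (distance of any of kept_dish, vial_red, vial_black, timer from where it was at the start of the episode above 0.02 m).
It also fails if it takes over 48 s, if anything falls off the work surface, if the arm or the gripper's body presses on something with over 40 N, if the wrist force passes 120 N, or if a joint passes its speed limit or range.

## Working session

There is one attempt and no reset: what is moved stays moved. The work goes in short steps, each a Python script; the robot and the scene stay as the last script left them, time stands still between calls to the robot, and variables do not carry over. Pictures are saved under pics/ and viewed, at most 10 in all, crops included, and the job is handed in when it is done.

```bash
mkdir -p pics; ls; python3 - <<'E'
from plant import bot
import cv2
for n in("scene","top"):
    im=bot.camera(n); cv2.imwrite(f"pics/{n}.png",im[...,::-1]); c=bot.get_calibration(n); print(n,c)
print(bot.read_state())
E
```

```text
pics
scene {'fx': 463.10611436171627, 'fy': 463.10611436171627, 'cx': 249.7522858289947, 'cy': 185.12911382158455, 'distortion': array([-0.11410386,  0.        ,  0.        ,  0.        ,  0.        ]), 'view': array([[-9.60276020e-01,  2.78702690e-01, -1.39562181e-02,
         5.36414602e+02],
       [-1.91558270e-01, -6.21999403e-01,  7.59224718e-01,
        -2.81990231e+01],
       [ 2.02917212e-01,  7.31738719e-01,  6.50678916e-01,
        -1.41948120e+03],
       [ 0.00000000e+00,  0.00000000e+00,  0.00000000e+00,
         1.00000000e+00]])}
top {'fx': 402.3020488463602, 'fy': 402.3020488463602, 'cx': 253.570419996435, 'cy': 185.6147148365694, 'distortion': array([0.01943974, 0.        , 0.        , 0.        , 0.        ]), 'view': array([[-2.35503178e-02, -9.99720336e-01,  2.15249184e-03,
        -7.45745827e+00],
       [ 9.82165381e-01, -2.27349251e-02,  1.86639457e-01,
        -5.49362891e+02],
       [-1.86538324e-01,  6.50952150e-03,  9.82426119e-01,
        -1.00990966e+03],
       [ 0.00000000e+00,  0.00000000e+00,  0.00000000e+00,
         1.00000000e+00]])}
{'t': 0.1, 'joint_pos': array([ 1.47311587e+00,  3.59321101e-01,  1.11504541e-02, -3.23961215e-04,
       -1.22408341e+00, -2.88093961e-01]), 'qvel': array([-0.00109768, -0.00054087,  0.00249922,  0.00326678,  0.00018461,
       -0.00222656]), 'tau': array([-7.59246705e-04, -5.84166920e+01,  2.93751025e+01,  7.01555058e+00,
        1.01212136e-02, -5.85136172e-05]), 'tcp_pos': array([253.84614514, 624.97972689, 225.70980172]), 'eef_rot': array([ 9.81444022e-01, -1.91747431e-01, -8.23237525e-05,  7.40044329e-04]), 'contact_force': array([ 0.00685818,  0.07277084, -0.41894471]), 'moment': array([ 0.04918799, -0.00145718,  0.03273458]), 'finger_force': 0.0, 'width': 87.5625766643669}
```

View pics/scene.png

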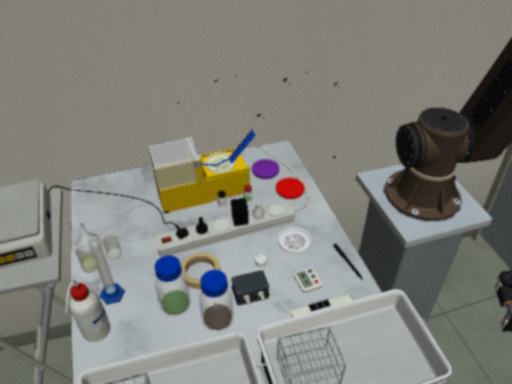

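View pics/top.png

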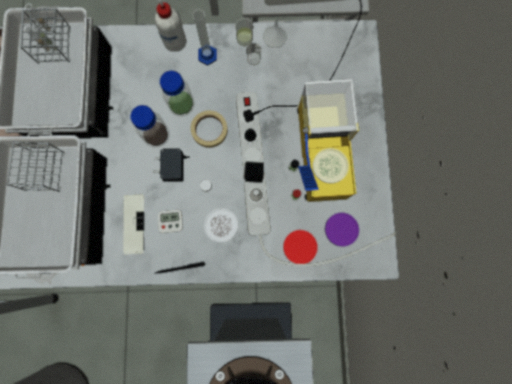

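The scene view shows the bin at about (200,175), with the blue lever rising to (250,135). In the top view the bin is at (330,140), its deck and seed dish at (330,165), the lever at (308,177) and the vials at (295,163) and (297,193). Next I'll zoom in and find the outlines.

```bash
cat > h.py <<'E'
import numpy as np, cv2
from plant import bot
def ray(n,uv):
    c=bot.get_calibration(n); K=np.array([[c['fx'],0,c['cx']],[0,c['fy'],c['cy']],[0,0,1]])
    p=cv2.undistortPoints(np.array([[uv]],float),K,c['distortion'])[0,0]
    R=c['view'][:3,:3]; t=c['view'][:3,3]
    d=R.T@np.array([p[0],-p[1],-1.]); return -R.T@t, d/np.linalg.norm(d)
def onz(n,uv,z):
    o,d=ray(n,uv); return o+d*(z-o[2])/d[2]
def proj(n,P):
    c=bot.get_calibration(n); K=np.array([[c['fx'],0,c['cx']],[0,c['fy'],c['cy']],[0,0,1]])
    q=(c['view']@np.append(P,1))[:3]*[1,-1,-1]
    return cv2.projectPoints(q.reshape(1,1,3),np.zeros(3),np.zeros(3),K,c['distortion'])[0].ravel()
def tri(u1,u2):
    o1,d1=ray('scene',u1);o2,d2=ray('top',u2)
    s=np.linalg.lstsq(np.c_[d1,-d2],o2-o1,rcond=None)[0]
    a,b=o1+s[0]*d1,o2+s[1]*d2; return (a+b)/2,np.linalg.norm(a-b)
E
python3 - <<'E'
import cv2
a=cv2.imread('pics/top.png')[70:210,280:370]; b=cv2.imread('pics/scene.png')[120:215,140:270]
cv2.imwrite('pics/a.png',cv2.resize(a,None,fx=4.2,fy=4.2,interpolation=cv2.INTER_CUBIC)); cv2.imwrite('pics/b.png',cv2.resize(b,None,fx=6,fy=6,interpolation=cv2.INTER_CUBIC))
E
```

```text
(no output)
```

View pics/a.png

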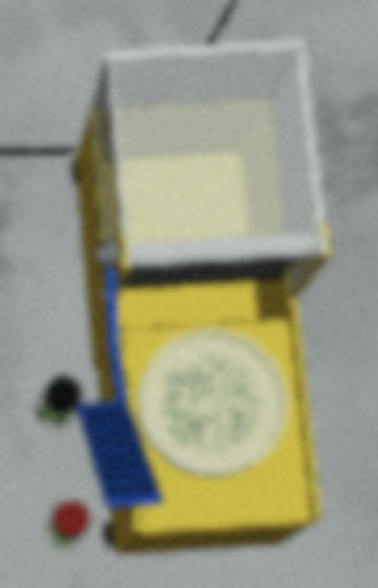

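View pics/b.png

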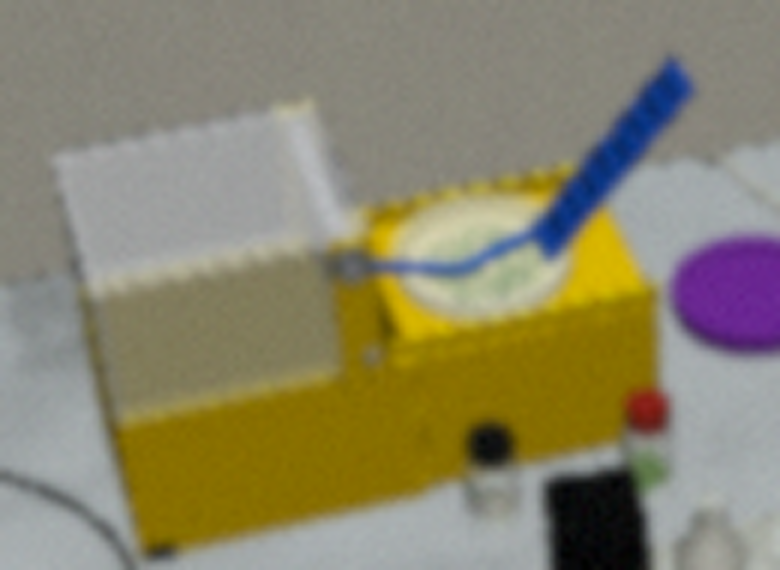

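```bash
python3 - <<'E'
from h import *
T=lambda u,v:(280+(u+.5)/4.2-.5,70+(v+.5)/4.2-.5)
S=lambda u,v:(140+(u+.5)/6-.5,120+(v+.5)/6-.5)
np.set_printoptions(precision=1,suppress=True)
print('lever near mid',*tri(S(682,74),T(134,502)))
print('lever far mid',*tri(S(547,245),T(101,404)))
print('hood farleft',*tri(S(90,290),T(105,52)))
print('hood farright',*tri(S(55,155),T(304,42)))
print('dish top centre',*tri(S(482,257),T(213,402)))
print('deck nearleft',*tri(S(652,293),T(118,540)))
print('deck near right',*tri(S(575,168),T(320,512)))
for u in [(105,52),(304,42),(325,243),(118,258)]: print('z172',onz('top',T(*u),172))
for u in [(118,540),(320,512)]: print('z101',onz('top',T(*u),101))
print('dish z106',onz('top',T(213,402),106), onz('scene',S(482,257),106))
print('dish edges z106 top',[onz('top',T(*u),106) for u in[(138,402),(288,402),(213,328),(213,476)]])
for u in [(70,518),(62,395)]: print('vial z55',onz('top',T(*u),55))
E
```

```text
lever near mid [ 503.1 -144.3  238. ] 0.29373218101694126
lever far mid [ 572.7 -139.8  159.2] 2.7075248428713743
hood farleft [ 782.3 -150.9  172.4] 1.5041450354407735
hood farright [ 786.2 -267.7  169.3] 0.40342004103141393
dish top centre [ 588.1 -216.4   98.4] 0.18789609540367533
deck nearleft [ 510.2 -157.2  100.2] 11.838358467349403
deck near right [ 521.4 -278.    95.7] 4.020804284491682
z172 [ 781.8 -150.7  172. ]
z172 [ 785.2 -267.1  172. ]
z172 [ 662.3 -270.8  172. ]
z172 [ 656.2 -152.3  172. ]
z101 [ 504.6 -154.5  101. ]
z101 [ 518.7 -275.7  101. ]
dish z106 [ 586.4 -214.9  106. ] [ 589.9 -206.7  106. ]
dish edges z106 top [array([ 587.4, -169.9,  106. ]), array([ 585.3, -259.9,  106. ]), array([ 632.4, -217.6,  106. ]), array([ 541.1, -212.2,  106. ])]
vial z55 [ 526.3 -131.8   55. ]
vial z55 [ 605.3 -130.1   55. ]
```

```bash
cat >> h.py <<'E'
YAW=.035; O=np.array([663.5,-214.5])
def W(x,y,z):
    c,s=np.cos(YAW),np.sin(YAW); return [O[0]+c*x-s*y,O[1]+s*x+c*y,z]
Q=[np.cos(YAW/2),np.sin(YAW/2),0,0]
def st(m):
    s=bot.read_state(); print(m,round(s['t'],2),s['tcp_pos'].round(1),s['contact_force'].round(1),round(s['width'],1))
E
python3 - <<'E'
from h import *
for p in [(-145,38.5,290),(-145,38.5,96),(-62,38.5,96)]: print(bot.solve_ik(W(*p),Q).round(2))
bot.line_to([254,625,330]); bot.move_ptp(W(-145,38.5,330),Q); bot.move_gripper(56); st('above')
bot.line_to(W(-145,38.5,255)); st('near')
for n in("scene","top"):
    im=bot.camera(n)[...,::-1]
    c=im[70:210,240:370] if n=='top' else im[60:215,140:320]
    cv2.imwrite(f"pics/{n}2.png",cv2.resize(c,None,fx=3.8,fy=3.8,interpolation=cv2.INTER_CUBIC))
a=cv2.imread('pics/scene2.png');b=cv2.imread('pics/top2.png')
E
```

```text
[ 0.02  0.11 -0.17  0.   -1.29  1.59]
[ 0.02  0.27 -0.44  0.   -0.86  1.59]
[ 0.02  0.39 -0.26  0.   -0.92  1.58]
above 4.67 [ 517.2 -181.1  330. ] [ 0.2  0.7 -0.2] 56.4
near 5.32 [ 517.7 -181.3  255.8] [-0.  -0.1 -0. ] 56.3
```

View pics/scene2.png

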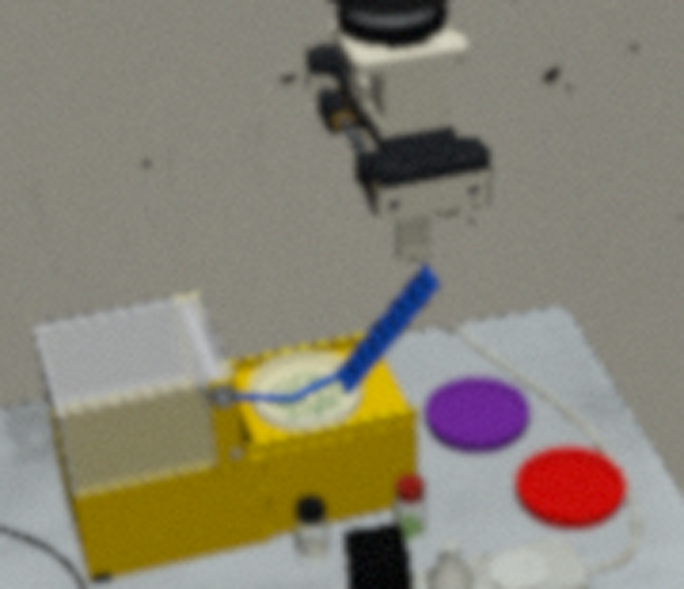

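View pics/top2.png

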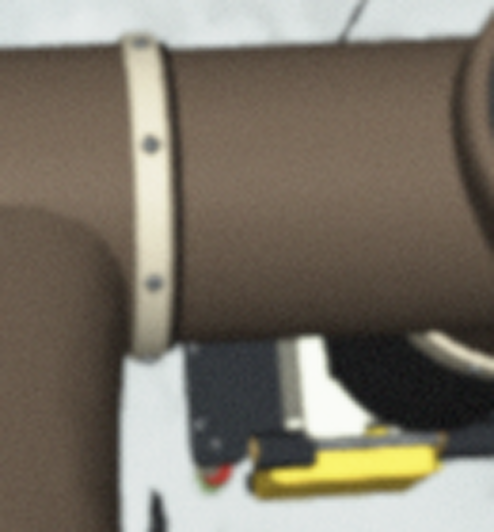

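The scene view shows the left fingertip (413,255) right over the lever's near end (428,275). The arm blocks the top view. I'll press down in steps and watch the force.

```bash
python3 - <<'E'
from h import *
for z in (240,225,190,150,120,100,96):
    bot.line_to(W(-145,38.5,z),60); st(z)
    f=bot.read_state()['contact_force']
    if np.abs(f).max()>20: print('stop'); break
bot.pause(.2); st('held')
im=bot.camera('scene')[...,::-1]
cv2.imwrite("pics/s3.png",cv2.resize(im[90:215,140:290],None,fx=4.5,fy=4.5,interpolation=cv2.INTER_CUBIC))
E
```

```text
240 5.82 [ 517.  -181.1  239.6] [-0.9  0.3  0.1] 55.8
225 6.22 [ 517.4 -181.2  224.7] [0.4 0.3 0.3] 56.0
190 6.95 [ 517.4 -181.1  190.1] [ 0.4 -0.4  1.4] 56.1
150 7.77 [ 517.3 -181.1  150.1] [ 0.9 -0.1  1.9] 56.2
120 8.42 [ 516.8 -181.   119.7] [1.9 1.  3.5] 56.1
100 8.9 [ 516.3 -181.1   99.3] [0.5 0.2 2.8] 56.2
96 9.15 [ 517.1 -181.1   95.9] [1.6 1.  2.2] 56.2
held 9.35 [ 517.  -181.1   96. ] [0.5 0.2 2.1] 55.8
```

View pics/s3.png

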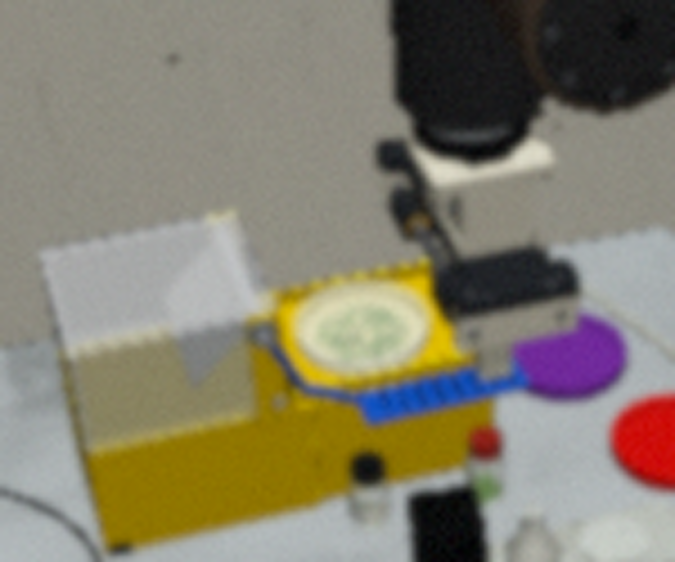

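The lever is level with the fingertip on its near end (495,375), the flap is open inside the hood (195,350), and the dish is clear in front at (362,325). The camera bracket looks high enough to clear the hood. Now I'll push.

```bash
python3 - <<'E'
from h import *
for x in (-128,-110,-95,-82,-74,-68):
    bot.line_to(W(x,38.5,95.5),60); st(x)
    f=bot.read_state()['contact_force']
    if np.abs(f).max()>20: print('stop'); break
bot.pause(.4); st('held')
im=bot.camera('scene')[...,::-1]
cv2.imwrite("pics/s4.png",cv2.resize(im[90:215,140:290],None,fx=4.5,fy=4.5,interpolation=cv2.INTER_CUBIC))
E
```

```text
-128 9.83 [ 535.4 -180.6   95.6] [ 1.4 -0.5  3.5] 56.3
-110 10.28 [ 553.4 -179.9   95.7] [1.4 0.1 3.7] 55.8
-95 10.68 [ 568.2 -179.4   95.6] [ 1.2 -0.4  4. ] 55.8
-82 11.05 [ 581.1 -178.9   95.6] [ 0.2 -0.4  3.9] 56.0
-74 11.33 [ 588.9 -178.6   95.6] [-0.7 -0.1  2.6] 56.0
-68 11.58 [ 594.7 -178.4   95.6] [-0.3 -0.3  4. ] 56.1
held 11.98 [ 594.4 -178.4   95.8] [-0.6 -0.6  5.2] 56.0
```

View pics/s4.png

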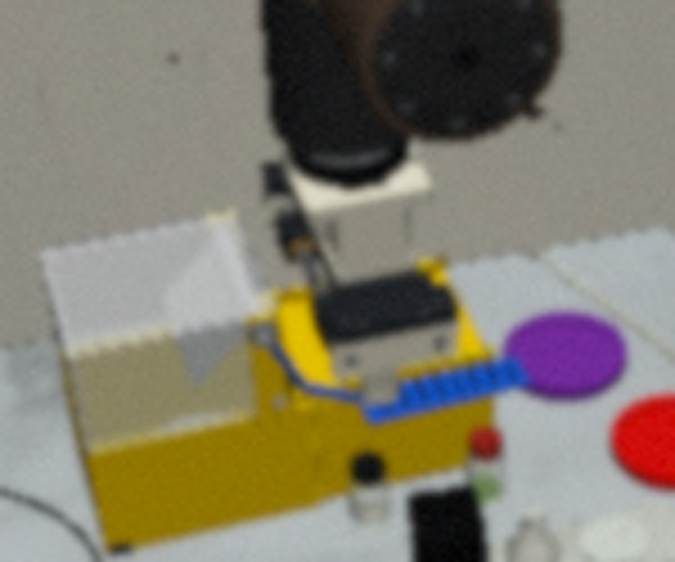

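The deck ahead of the gripper, around (300,335), is empty, so the dish seems to have gone in. I'll slide back with the lever still held down, let the flap shut, retreat and check.

```bash
python3 - <<'E'
from h import *
bot.pause(.3)
bot.line_to(W(-145,38.5,95.5),80); st('back')
a=bot.camera('scene')[90:215,140:290,::-1]
bot.line_to(W(-145,38.5,245),120); bot.line_to(W(-150,38.5,330)); 
bot.move_joints([1.2,0.2,-0.1,0,-1.2,0.0]); st('clear')
b=bot.camera('scene')[90:215,140:290,::-1]; c=bot.camera('top')[80:205,240:390,::-1]
r=lambda i:cv2.resize(i,(400,333),interpolation=cv2.INTER_CUBIC)
cv2.imwrite('pics/e.png',cv2.resize(np.hstack([r(b),r(c)]),(800,333))); cv2.imwrite('pics/mid.png',r(a))
E
```

```text
back 13.44 [ 516.9 -181.1   95.1] [0.4 0.7 3.1] 56.0
clear 17.99 [392.8 479.1 274.4] [ 1.  -0.5 -0.9] 56.0
```

View pics/e.png

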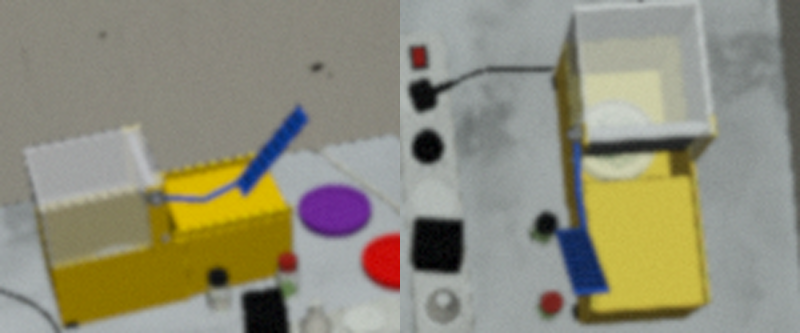

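```bash
python3 - <<'E'
from h import *
for z in(21,60):
  for u in [(618,140),(618,102),(618,180),(580,140),(656,140)]:
    p=onz('top',(240+(u[0]-400)/2.667,80+u[1]/2.667),z)[:2]-O
    c,s=np.cos(YAW),np.sin(YAW); print(z,u,(c*p[0]+s*p[1]).round(),(c*p[1]-s*p[0]).round())
E
```

```text
21 (618, 140) 38.0 -1.0
21 (618, 102) 79.0 -4.0
21 (618, 180) -6.0 3.0
21 (580, 140) 40.0 39.0
21 (656, 140) 35.0 -40.0
60 (618, 140) 25.0 7.0
60 (618, 102) 65.0 3.0
60 (618, 180) -16.0 11.0
60 (580, 140) 27.0 45.0
60 (656, 140) 23.0 -31.0
```

The dish lies flat on the bin floor, centred at about x = 38, y = 0 in the bin's frame. The flap is shut and the vials have not moved.

```bash
python3 -c "
from plant import bot
print(bot.close_job())"
```

```text
the job is handed in; nothing more can be done
None
```

The seed dish is in the bin, flat on the floor by the last pictures, with the flap shut and the arm clear; I handed the job in about 18 s into the 48 s, but no verdict came back.

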